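# Slide the top base plate off the stack and home against the gauge stop

## Task

Slide the top steel plate sideways off the stack onto the jig bed next to it without lifting it, and push it lengthwise, lying straight along the middle of the bed, up to the stop block at the bed's far end until the stop's sprung pin is pushed in and the plate bears on the block with a firm but gentle push of about 10 N (never more than 20 N). Then let go, leaving the plate there with the pin still pushed in. Do not shift the two plates below, and leave the other things on the table alone.

Things in the scene. Friction and masses are not known exactly. Their poses are not given: they have to be found in the camera images.
- plate_top: the top plate: bare steel bar blank, 60 (its x) x 140 (its y) x 10 mm thick, about 0.66 kg. Origin: centre of its underside, 50 mm above the table at the start; y lengthwise, z up. Loose on the middle plate, edges within about 4 mm in line. Can be gripped from above across its 60 mm width by its 10 mm high edges, fingertips 2 to 5 mm above the plate below
- plate_middle: the second plate, same make and size, origin at the centre of its underside, 40 mm above the table; its upper face is at 50 mm. The top plate drags on it, and later on the bed, with roughly 3 to 8 N of friction when slid. It lies loose and must stay within 5 mm of where it is
- plate_bottom: the lowest plate, same make and size, origin at the centre of its underside, 30 mm above the table, loose on two fixed timber blocks (100 mm wide, 30 mm high). It must stay within 5 mm of where it is
- bed: fixed dark steel jig bed, 90 (its x) x 190 (its y) mm, flat top at 48 mm, 2 mm below the top plate's underside. Origin: centre of its underside. The stack stands off its +y end (centres about 180 mm apart, plates turned up to 0.16 rad from the bed), the stop at its -y end: slide along the bed's -y. The plate ends lengthwise along the bed's y, centred on its centre line (bed x = 0)
- stop_rail: fixed dark foot 135 mm to -y of the bed's origin, same axes, origin under its centre; thumb screw up to 74 mm high. It carries an aluminium stop block, 50 mm wide, across the bed, its top 20 mm above the bed. The block's face (looking to +y) lies anywhere 53 to 77 mm to +y of this origin (82 to 58 mm to -y of the bed's): NOT measured, find it by feel. Over 20 N spoils its setting
- stop_pin (a joint): how far the sprung brass pin (7 mm thick) in the middle of the stop block's face is pushed in, m: 0 = standing 5 mm proud of the face, 0.005 = flush with the face, the plate then bearing on the block itself. Its spring is weak (under 1 N), so the released plate stays by its own friction
- hammer: bystander: hammer lying on the table to the left, about 26 cm long; origin on its underside
- brush: bystander: wooden-handled brush, about 20 cm long, lying beyond the work, origin on its underside
- tin: bystander: open metal tin, 72 mm across, 70 mm high, beyond the work to the left; origin under its centre
- angle: bystander: L-shaped steel piece, arms 90 x 20 mm, 12 mm high, flat on the table to the right; origin on its underside
There are look-alikes about, which are no part of the job. Leave any blue, purple or red look-alike of the stop_rail alone.

How it is judged (in metres and radians):
On the way, in this order (a step that is already met when the one before it is completed fails the run):
1. the plate has been slid more than half of the way onto the bed, still flat and unlifted (y of plate_top in the frame of bed below 0.08 m and height (world z) of plate_top below 0.054 m and angle between plate_top's own z axis and vertical below 0.1 rad), for 0.1 s.
2. the plate bears on the stop with more than 5 N, the pin pushed in by more than 4 mm (contact force between plate_top and stop_rail above 5 N and value of joint stop_pin above 0.004 m), for 0.3 s.
At the end, for the whole second after the job is handed in: the top plate lies flat, released and at rest on the bed, its length within 0.07 rad of the bed's and its centre within 8 mm of the bed's centre line, with the stop pin still pushed in by more than 3 mm; the middle and bottom plates are within 5 mm of where they started (value of joint stop_pin above 0.003 m and x of plate_top in the frame of bed between -0.008 and 0.008 m and z of plate_top in the frame of bed below 0.0505 m and angle between the y axis of plate_top and the y axis of bed, either way round below 0.07 rad and angle between plate_top's own z axis and vertical below 0.03 rad and linear speed of plate_top below 0.01 m/s and distance of each of plate_middle, plate_bottom from where it was at the start of the episode below 0.005 m); the robot touches nothing.
It fails at once if the stop is pushed with more than 20 N (contact force between plate_top and stop_rail above 20 N).
It fails at once if the robot strikes or pushes the stop itself with more than 5 N (contact force between any of the arm, the fingers and stop_rail above 5 N).
It fails at once if the top plate is lifted more than 4 mm or tipped up (height (world z) of plate_top above 0.054 m or angle between plate_top's own z axis and vertical above 0.15 rad).
It fails at once if a lower plate is shifted by more than 5 mm (distance of any of plate_middle, plate_bottom from where it was at the start of the episode above 0.005 m).
It fails at once if a bystander is moved by more than 15 mm (distance of any of hammer, brush, tin, angle from where it was at the start of the episode above 0.015 m).
It also fails if it takes over 51 s, if anything falls off the work surface, if the arm or the gripper's body presses on something with over 40 N, if the wrist force passes 120 N, or if a joint passes its speed limit or range.

## Robot

A 6-joint arm with a two-finger parallel gripper is mounted at the origin on the work surface. World frame = base frame: x ahead of the robot, y to its left, z up, the work surface at z = 0. Lengths are in mm, angles in rad, forces in N, time in s.
With the tool pointing down it reaches from about 400 to 825 mm from the base axis. Payload 7 kg.
Tool frame: the origin (TCP) lies at the very end of the fingers, on their centre line; the grasp point (between the pads) lies 19 mm behind it (bot.pinch_z is the z of the grasp point in the tool frame, in mm); z points along the fingers, y is the direction in which the jaws open and shut (so a half turn about z gives the same grasp; the last joint's range is limited). The gripper opens to 88 mm and grips with 3 to 60 N. Pads are 19 mm wide; open, the fingers measure 130 mm over their backs; the gripper's body (78 mm by 193 mm) begins 47 mm behind the grasp point.
Start: joints at [1.436, 0.359, 0.012, 0, -1.224, -0.288], TCP at [276.969, 615.535, 226.561] pointing down, gripper open.
Joint ranges: [-3.07, 3.07], [-1.43, 2.12], [-1.02, 1.25], [-3.03, 1.67], [-3.05, -0], [-3.03, 3.03]. Speed limits (rad/s): [2.39, 2.39, 3.01, 3.14, 3.14, 3.14].

## Interface

Orientations are given as a rotation vector (axis times angle).
In Python, from workcell import bot, snapshot, order, models gives the robot as it stands.
- The arm moves only by the tool carry_out, never from a script. Its argument "rows" is a list of rows, each an object of numbers: "tx", "ty", "tz": the shift along the tool's x, y, z in mm; "ax", "ay", "az": the turn, a rotation vector about the tool's x, y, z in degrees. In form: [{"tx": .., "ty": .., "tz": .., "ax": .., "ay": .., "az": ..}, ...]. A call has 1 to 5 rows; each row shifts and turns the pose as measured when the row begins, along the tool's axes as they then stand; what a row does not reach is not made up. A row lasts 1/8 s, in which the tool goes at most 62.5 mm and 10.7 degrees, less where a joint would pass 70% of its speed; a pose out of reach is approached as far as the arm can. A call is refused whole if a number of a shift passes 62.5 or a number of a turn 10.7, either way. A call with a gripper value outside its range is refused whole. "hand" is the closure, from 0 (fully open) to 1 (shut), set as the call begins (left out, the last holds). The fingers move at their own pace and stop on an object; "squeeze" is the grip in N (left out, the last holds). Time passes only in rows, so rows that do not move let the fingers close. It gives the time, the measured TCP pose, the force and the opening at its end, in the units of the state.
- bot.sense(): the state, without advancing time (a new reading comes with each control period).
- snapshot(name): name is "scene" or "side" or "wrist"; returns a dict with "color" (420x560x3 uint8, red, green, blue), "z_map" (420x560 float32, mm along the optical axis (not along the pixel's ray), 0 where there is no reading), "vfov" (degrees; the focal length in pixels is half the picture's height over the tangent of half this angle, whatever the lens; pixels are square), "cx", "cy" (the principal point, pixels), "rvec" (rotation vector, rad) and "tvec" (3), from world to camera coordinates, as OpenCV has them. Camera axes: x right, y down, z forward; pixel columns grow to the right and rows downward; lengths in mm; the calibration is good to about 2 mm. A picture is of the moment at which its call begins.
- order.sign_off(): hands the job in, once; it reports no verdict.
Trained networks look in the newest picture that a camera, given by its name, has taken for a name from the list of things; names that differ only in an ending like _2 or _b are one class to them, and where a whole thing is asked for, a point or a joint stands for the part that bears it (a point fixed in the world has none). Each returns a list of dicts, best first, with "score" (0 to 1); they miss things now and then, are a little off and sometimes report something else, mostly with a low value. They report only what shows in the picture. A call takes as long as a camera call. They do not tell look-alikes from the thing itself.
- models.masks_of(target, camera): "pixels" (420x560 bool, what is visible of it) and "uv" ([column, row] in pixels, amid what is visible of it).
The state is a dict: "time": time; "q": joint angles; "qd": joint speeds; "effort": joint torques, N m; "tool_pos": TCP position; "ee_rot": TCP orientation; "wrist_force": force on the tool from outside, world axes, zero at the start; "wrist_torque": the same for the moment, N m; "gripper_width": finger opening in mm.
Only numpy, scipy, OpenCV 4.12 (cv2) and the standard library are available. Lean on these libraries where they do the work, as an engineer would, in place of code of your own. Each camera call takes 0.05 s, during which the arm holds its last target.

## Working session

There is one attempt and no reset: what is moved stays moved. The work goes in short steps, Python scripts to look and compute and a tool call to move; the robot and the scene stay as the last step left them, time stands still between calls to the robot, and variables do not carry over. Pictures are saved under pics/ and viewed, and the job is handed in when it is done.

Besides the shell and the picture viewer there is one more tool, called after "Emit:" as name(argument=value, ...), one argument or row to a line, values as JSON. carry_out: Moves the arm, as the interface text tells. Its arguments: {"type":"object","properties":{"rows":{"type":"array","items":{"type":"object","properties":{"tx":{"type":"number"},"ty":{"type":"number"},"tz":{"type":"number"},"ax":{"type":"number"},"ay":{"type":"number"},"az":{"type":"number"}}}},"hand":{"type":"number"},"squeeze":{"type":"number"}},"required":["rows"]}

```bash
mkdir -p pics; ls
python3 - <<'E'
from workcell import bot,snapshot,order,models
import cv2
print(bot.sense())
for n in ["scene","side"]:
    s=snapshot(n); cv2.imwrite(f"pics/{n}0.png",s["color"][:,:,::-1]); print(n,s["vfov"],s["cx"],s["cy"],s["rvec"],s["tvec"])
E
```

```text
pics
{'time': 0.0, 'q': array([ 1.43611822e+00,  3.59376494e-01,  1.10668712e-02, -3.54508034e-04,
       -1.22409069e+00, -2.88114949e-01]), 'qd': array([-0.00080554, -0.00046647,  0.00104036, -0.00107685,  0.00061586,
       -0.00042531]), 'effort': array([-5.63874937e-05, -5.82707906e+01,  2.93061447e+01,  6.99691683e+00,
        6.90897970e-03, -1.60469449e-04]), 'tool_pos': array([276.77271387, 615.11627141, 225.63210489]), 'ee_rot': array([ 3.07002872e+00, -6.59030773e-01, -3.28758072e-04]), 'wrist_force': array([ 0.02430612, -0.17922713,  0.49663179]), 'wrist_torque': array([0.03547465, 0.01697125, 0.02662381]), 'gripper_width': 87.4583719876167}
scene 55.71511129638004 272.0599559917156 212.61295740537724 [ 1.54739683  2.05906648 -0.83343788] [ 187.91198904 -355.98021902 1488.47278927]
side 51.796621870917186 276.67656818769825 201.14804859144763 [ 0.06189424 -2.70988389  1.5641382 ] [ 597.08255949   75.20304245 1329.59864386]
```

View pics/scene0.png

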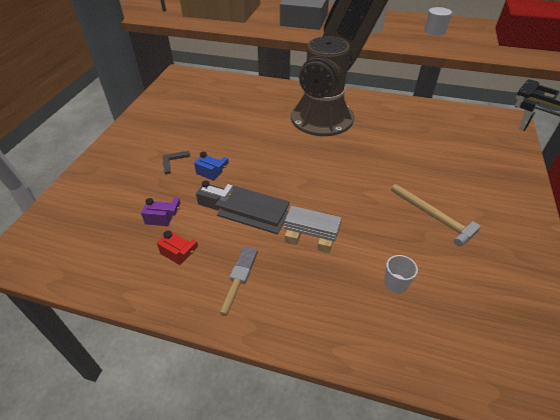

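View pics/side0.png

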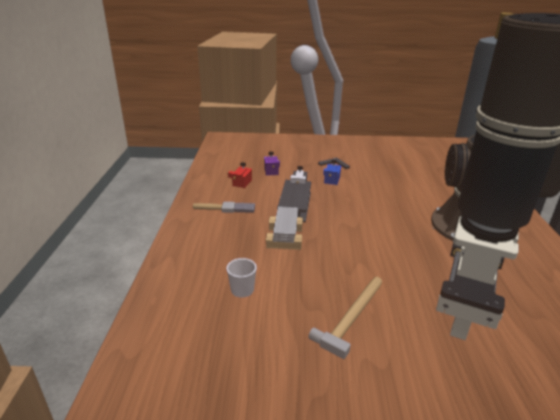

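The scene picture shows the stack at (312,222), the dark bed at (253,208) and the real stop (dark foot, aluminium block) at (213,194). Blue (210,166), purple (160,211) and red (177,247) are the look-alikes.

```bash
cat > h.py <<'E'
from workcell import bot,snapshot,order,models
import cv2,numpy as np
from scipy.spatial.transform import Rotation as R
def cam(s):
    f=210/np.tan(np.radians(s["vfov"])/2); return f,R.from_rotvec(np.array(s["rvec"])).as_matrix(),np.array(s["tvec"])
def cloud(s):
    f,Rm,t=cam(s); z=s["z_map"].astype(float); v,u=np.mgrid[:420,:560]
    p=np.stack([(u-s["cx"])*z/f,(v-s["cy"])*z/f,z],-1); w=(p-t)@Rm; w[z<=0]=np.nan; return w
def onplane(s,uv,h):
    f,Rm,t=cam(s); uv=np.atleast_2d(uv).astype(float)
    d=np.c_[(uv[:,0]-s["cx"])/f,(uv[:,1]-s["cy"])/f,np.ones(len(uv))]@Rm; c=-t@Rm
    return c+d*((h-c[2])/d[:,2])[:,None]
def proj(s,P):
    f,Rm,t=cam(s); q=np.atleast_2d(P)@Rm.T+t; return np.c_[q[:,0]/q[:,2]*f+s["cx"],q[:,1]/q[:,2]*f+s["cy"]]
def rect(p):
    (c,(a,b),an)=cv2.minAreaRect(p[:,:2].astype(np.float32)); 
    if a>b: an-=90; a,b=b,a
    return np.round(c,1),round(a,1),round(b,1),round((an+90)%180,2)  # angle of long axis
E
python3 - <<'E'
from h import *
for n in ["scene","side"]:
    s=snapshot(n); W=cloud(s)
    for t in ["plate_top","bed","stop_rail"]:
        for m in models.masks_of(t,n)[:4]:
            P=W[m["pixels"]];P=P[~np.isnan(P[:,0])]
            print(n,t,round(m["score"],2),m["uv"],len(P),np.nanmedian(P,0).round(1),np.percentile(P[:,2],[5,50,95]).round(1))
            if t!="stop_rail":
                zz=np.percentile(P[:,2],90); Q=P[abs(P[:,2]-zz)<4]; print("   ",rect(Q))
E
```

```text
scene plate_top 0.8 [315.7, 221.1] 1003 [571.8  89.1  60.5] [53.4 60.5 63.1]
    (array([566.7,  86.4]), 62.9, 140.2, 87.32)
scene bed 0.58 [254.2, 210.6] 2169 [562.4 -81.2  47.8] [ 6.6 47.8 50.9]
    (array([542.8, -92.3]), 94.8, 190.8, 84.0)
scene stop_rail 0.85 [172.4, 245.4] 810 [ 747.1 -232.7   51.4] [ 9.7 51.4 72.9]
scene stop_rail 0.74 [210.6, 166.9] 579 [ 423.4 -272.6   48.6] [ 6.3 48.6 71.1]
scene stop_rail 0.62 [209.5, 192.7] 673 [ 542.  -219.9   49.1] [ 4.4 49.1 73.3]
scene stop_rail 0.62 [160.8, 210.6] 801 [ 644.  -332.6   48.4] [ 6.6 48.4 72.1]
side plate_top 0.93 [286.0, 222.9] 594 [568.5  99.8  57.6] [53.9 57.6 59.8]
    (array([568.4,  89.5]), 59.4, 147.5, 87.55)
side bed 0.84 [292.8, 199.4] 841 [535.8 -67.6  45.3] [ 5.9 45.3 47.9]
    (array([543.5, -86.1]), 89.5, 190.7, 83.36)
side stop_rail 0.84 [274.2, 164.4] 304 [ 632.3 -313.    44.1] [-1.3 44.1 67.1]
side stop_rail 0.75 [332.5, 172.0] 359 [ 409.9 -254.4   44.7] [-1.2 44.7 68.6]
side stop_rail 0.66 [282.8, 224.8] 634 [570.   97.9  57.5] [48.8 57.5 59.7]
side stop_rail 0.64 [298.5, 176.8] 207 [ 532.4 -174.3   53.7] [42.7 53.7 68.3]
```

```bash
cat >> h.py <<'E'
def plan(tgt,yaw,maxs=55,maxd=10,n=5):
    """tgt TCP mm; yaw = world angle deg of tool x axis; tool down"""
    s=bot.sense(); p=s["tool_pos"].copy(); Rc=R.from_rotvec(s["ee_rot"])
    a=np.radians(yaw); X=np.array([np.cos(a),np.sin(a),0]);Z=np.array([0,0,-1.]);Rt=R.from_matrix(np.c_[X,np.cross(Z,X),Z])
    x=Rc.as_matrix()[:,0]; print("now",p.round(1),"yaw",np.degrees(np.arctan2(x[1],x[0])).round(2),"F",s["wrist_force"].round(2),"w",round(s["gripper_width"],1),"t",round(s["time"],2))
    k=max(int(np.ceil(np.linalg.norm(tgt-p)/maxs)),int(np.ceil(np.degrees((Rc.inv()*Rt).magnitude())/maxd)),1); print("rows needed",k)
    rv=(Rc.inv()*Rt).as_rotvec()/k; d=(np.array(tgt)-p)/k
    for i in range(min(k,n)):
        t=Rc.inv().apply(d); print(dict(zip(["tx","ty","tz","ax","ay","az"],np.r_[t,np.degrees(rv)].round(1)))); Rc=Rc*R.from_rotvec(rv)
E
python3 - <<'E'
from h import *
s=snapshot("wrist"); f,Rm,t=cam(s); st=bot.sense(); Rc=R.from_rotvec(st["ee_rot"])
print("cam in tool",Rc.inv().apply(-t@Rm-st["tool_pos"]),"axis",Rc.inv().apply(Rm[2]),s["vfov"])
plan([558,60,330],-94)
E
```

```text
cam in tool [  77.88469698   -0.83542904 -158.75835554] axis [-2.86660973e-01 -1.79059766e-04  9.58032074e-01] 60.19089088743343
now [277.  615.5 226.6] yaw -24.23 F [-0.37  0.18  0.73] w 87.6 t 0.55
rows needed 12
{'tx': np.float64(40.4), 'ty': np.float64(32.6), 'tz': np.float64(-8.6), 'ax': np.float64(0.0), 'ay': np.float64(0.0), 'az': np.float64(5.8)}
{'tx': np.float64(43.5), 'ty': np.float64(28.4), 'tz': np.float64(-8.6), 'ax': np.float64(0.0), 'ay': np.float64(0.0), 'az': np.float64(5.8)}
{'tx': np.float64(46.1), 'ty': np.float64(23.8), 'tz': np.float64(-8.6), 'ax': np.float64(0.0), 'ay': np.float64(0.0), 'az': np.float64(5.8)}
{'tx': np.float64(48.3), 'ty': np.float64(19.0), 'tz': np.float64(-8.6), 'ax': np.float64(0.0), 'ay': np.float64(0.0), 'az': np.float64(5.8)}
{'tx': np.float64(50.0), 'ty': np.float64(14.0), 'tz': np.float64(-8.6), 'ax': np.float64(0.0), 'ay': np.float64(0.0), 'az': np.float64(5.8)}
```

Emit:
carry_out(
  rows=[
    {"tx": 40, "ty": 33, "tz": -9, "az": 6},
    {"tx": 43, "ty": 28, "tz": -9, "az": 6},
    {"tx": 46, "ty": 24, "tz": -9, "az": 6},
    {"tx": 48, "ty": 19, "tz": -9, "az": 6},
    {"tx": 50, "ty": 14, "tz": -9, "az": 6},
  ],
  hand=0,
)

```text
schema error: expected keys tx, ty, tz, ax, ay, az
```

```bash
python3 -c "
from h import *
plan([558,60,330],-94)"
```

```text
now [277.  615.5 226.6] yaw -24.23 F [-0.37  0.18  0.73] w 87.6 t 0.55
rows needed 12
{'tx': np.float64(40.4), 'ty': np.float64(32.6), 'tz': np.float64(-8.6), 'ax': np.float64(0.0), 'ay': np.float64(0.0), 'az': np.float64(5.8)}
{'tx': np.float64(43.5), 'ty': np.float64(28.4), 'tz': np.float64(-8.6), 'ax': np.float64(0.0), 'ay': np.float64(0.0), 'az': np.float64(5.8)}
{'tx': np.float64(46.1), 'ty': np.float64(23.8), 'tz': np.float64(-8.6), 'ax': np.float64(0.0), 'ay': np.float64(0.0), 'az': np.float64(5.8)}
{'tx': np.float64(48.3), 'ty': np.float64(19.0), 'tz': np.float64(-8.6), 'ax': np.float64(0.0), 'ay': np.float64(0.0), 'az': np.float64(5.8)}
{'tx': np.float64(50.0), 'ty': np.float64(14.0), 'tz': np.float64(-8.6), 'ax': np.float64(0.0), 'ay': np.float64(0.0), 'az': np.float64(5.8)}
```

Emit:
carry_out(
  rows=[
    {"tx": 40, "ty": 33, "tz": -9, "ax": 0, "ay": 0, "az": 6},
    {"tx": 43, "ty": 28, "tz": -9, "ax": 0, "ay": 0, "az": 6},
    {"tx": 46, "ty": 24, "tz": -9, "ax": 0, "ay": 0, "az": 6},
    {"tx": 48, "ty": 19, "tz": -9, "ax": 0, "ay": 0, "az": 6},
    {"tx": 50, "ty": 14, "tz": -9, "ax": 0, "ay": 0, "az": 6},
  ],
  hand=0,
)

```text
time: 1.18
tool_pos: [391.6, 379.1, 271.3]
ee_rot: [2.787, -1.446, 0.002]
wrist_force: [1.0, 0.3, 0.4]
gripper_width: 87.7
```

```bash
python3 -c "
from h import *
plan([558,60,330],-94)"
```

```text
now [391.6 379.1 271.3] yaw -54.87 F [1.03 0.25 0.38] w 87.7 t 1.18
rows needed 7
{'tx': np.float64(51.0), 'ty': np.float64(6.8), 'tz': np.float64(-8.3), 'ax': np.float64(0.0), 'ay': np.float64(-0.0), 'az': np.float64(5.6)}
{'tx': np.float64(51.4), 'ty': np.float64(1.8), 'tz': np.float64(-8.3), 'ax': np.float64(0.0), 'ay': np.float64(-0.0), 'az': np.float64(5.6)}
{'tx': np.float64(51.3), 'ty': np.float64(-3.2), 'tz': np.float64(-8.3), 'ax': np.float64(0.0), 'ay': np.float64(-0.0), 'az': np.float64(5.6)}
{'tx': np.float64(50.8), 'ty': np.float64(-8.2), 'tz': np.float64(-8.3), 'ax': np.float64(0.0), 'ay': np.float64(-0.0), 'az': np.float64(5.6)}
{'tx': np.float64(49.7), 'ty': np.float64(-13.1), 'tz': np.float64(-8.4), 'ax': np.float64(0.0), 'ay': np.float64(-0.0), 'az': np.float64(5.6)}
```

Emit:
carry_out(
  rows=[
    {"tx": 51, "ty": 7, "tz": -9, "ax": 0, "ay": 0, "az": 6},
    {"tx": 51, "ty": 2, "tz": -9, "ax": 0, "ay": 0, "az": 6},
    {"tx": 51, "ty": -3, "tz": -9, "ax": 0, "ay": 0, "az": 6},
    {"tx": 51, "ty": -8, "tz": -9, "ax": 0, "ay": 0, "az": 6},
    {"tx": 50, "ty": -13, "tz": -9, "ax": 0, "ay": 0, "az": 6},
  ],
)

```text
time: 1.8
tool_pos: [507.0, 140.5, 320.1]
ee_rot: [-2.299, 2.136, -0.003]
wrist_force: [0.5, -0.0, -0.4]
gripper_width: 87.6
```

```bash
python3 -c "
from h import *
plan([552,-60,340],-94)"
```

```text
now [507.  140.5 320.1] yaw -85.79 F [ 0.46 -0.01 -0.39] w 87.6 t 1.8
rows needed 4
{'tx': np.float64(50.8), 'ty': np.float64(-7.6), 'tz': np.float64(-5.0), 'ax': np.float64(-0.0), 'ay': np.float64(0.0), 'az': np.float64(2.1)}
{'tx': np.float64(50.5), 'ty': np.float64(-9.4), 'tz': np.float64(-5.0), 'ax': np.float64(-0.0), 'ay': np.float64(0.0), 'az': np.float64(2.1)}
{'tx': np.float64(50.1), 'ty': np.float64(-11.2), 'tz': np.float64(-5.0), 'ax': np.float64(-0.0), 'ay': np.float64(0.0), 'az': np.float64(2.1)}
{'tx': np.float64(49.7), 'ty': np.float64(-13.0), 'tz': np.float64(-5.0), 'ax': np.float64(-0.0), 'ay': np.float64(0.0), 'az': np.float64(2.1)}
```

Emit:
carry_out(
  rows=[
    {"tx": 51, "ty": -8, "tz": -5, "ax": 0, "ay": 0, "az": 2},
    {"tx": 51, "ty": -9, "tz": -5, "ax": 0, "ay": 0, "az": 2},
    {"tx": 50, "ty": -11, "tz": -5, "ax": 0, "ay": 0, "az": 2},
    {"tx": 50, "ty": -13, "tz": -5, "ax": 0, "ay": 0, "az": 2},
    {"tx": 0, "ty": 0, "tz": 0, "ax": 0, "ay": 0, "az": 0},
  ],
)

```text
time: 2.42
tool_pos: [553.2, -70.7, 342.3]
ee_rot: [-2.131, 2.3, -0.005]
wrist_force: [-0.1, 0.8, -0.8]
gripper_width: 87.6
```

Run:
```python
from h import *
s=snapshot("wrist"); W=cloud(s); np.savez("w1.npz",**s); cv2.imwrite("pics/w1.png",s["color"][:,:,::-1])
print(bot.sense()["tool_pos"])
for t in ["plate_top","bed","stop_rail","stop_pin"]:
    for m in models.masks_of(t,"wrist")[:4]:
        P=W[m["pixels"]];P=P[~np.isnan(P[:,0])]
        print(t,round(m["score"],2),m["uv"],len(P),np.nanmedian(P,0).round(1),np.percentile(P[:,2],[5,50,95]).round(1))
        zz=np.percentile(P[:,2],50); Q=P[abs(P[:,2]-zz)<3]; print("   ",rect(Q))
```

```text
[552.99437238 -69.45305641 342.16382635]
plate_top 0.69 [281.3, 253.8] 2761 [565.3  57.2  60.6] [58.9 60.6 62. ]
    (array([565.6,  60.4]), 60.1, 87.4, 87.43)
bed 0.64 [287.5, 139.0] 10520 [542.7 -93.5  48.6] [47.  48.6 50. ]
    (array([541.6, -91.3]), 90.1, 190.3, 83.66)
stop_rail 0.97 [399.1, 10.7] 839 [ 418.5 -227.2   68.7] [55.5 68.7 70.4]
    (array([ 419.3, -229.7]), 15.9, 50.2, 167.74)
stop_rail 0.8 [296.2, 38.8] 3418 [ 529.5 -207.6   54.6] [46.2 54.6 74.2]
    (array([ 534.5, -202.8]), 34.8, 88.2, 84.18)
stop_pin 0.45 [391.6, 16.5] 17 [ 422.  -219.8   56.8] [55.  56.8 57.9]
    (array([ 421.7, -219.9]), 3.4, 4.1, 90.79)
```

View pics/w1.png

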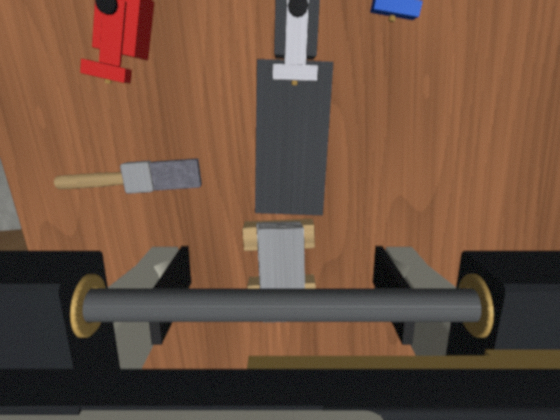

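The wrist picture shows the dark bed at (292,137), and at its far end the real stop: dark foot, aluminium block at (295,72), pin at (295,82). The stack is at (282,255). Red (115,40) and blue (397,5) are coloured look-alikes. I'll confirm that in a crop while computing the approach.

Run:
```python
from h import *
c=cv2.imread("pics/w1.png")[0:240,220:380]; cv2.imwrite("pics/w1c.png",cv2.resize(c,None,fx=2.5,fy=2.5,interpolation=cv2.INTER_CUBIC))
s=dict(np.load("w1.npz")); 
print("block face corners",onplane(s,[[273,80],[317,80]],64).round(1), "pin",onplane(s,[[295,83]],58).round(1))
plan([566.8,86.7,110],-92.6)
```

```text
block face corners [[ 558.  -164.5   64. ]
 [ 507.9 -160.6   64. ]] pin [[ 533.  -159.5   58. ]]
now [552.8 -66.8 342.1] yaw -94.04 F [0.27 0.22 0.05] w 87.9 t 2.67
rows needed 6
{'tx': np.float64(-25.6), 'ty': np.float64(-0.3), 'tz': np.float64(38.8), 'ax': np.float64(-0.1), 'ay': np.float64(0.0), 'az': np.float64(-0.2)}
{'tx': np.float64(-25.6), 'ty': np.float64(-0.4), 'tz': np.float64(38.7), 'ax': np.float64(-0.1), 'ay': np.float64(0.0), 'az': np.float64(-0.2)}
{'tx': np.float64(-25.6), 'ty': np.float64(-0.6), 'tz': np.float64(38.7), 'ax': np.float64(-0.1), 'ay': np.float64(0.0), 'az': np.float64(-0.2)}
{'tx': np.float64(-25.6), 'ty': np.float64(-0.7), 'tz': np.float64(38.7), 'ax': np.float64(-0.1), 'ay': np.float64(0.0), 'az': np.float64(-0.2)}
{'tx': np.float64(-25.6), 'ty': np.float64(-0.9), 'tz': np.float64(38.7), 'ax': np.float64(-0.1), 'ay': np.float64(0.0), 'az': np.float64(-0.2)}
```

View pics/w1c.png

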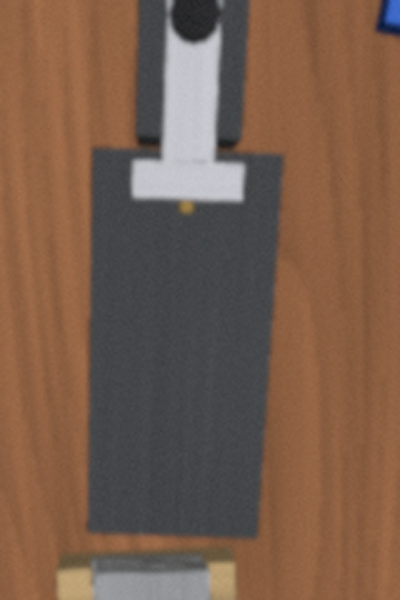

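The crop confirms it: dark foot with an aluminium T-block and brass pin at the end of the bed, with the stack below. The block's face is at about bed y = -72 mm by camera. Moving over the stack.

Emit:
carry_out(
  rows=[
    {"tx": -26, "ty": 0, "tz": 39, "ax": 0, "ay": 0, "az": 0},
    {"tx": -26, "ty": 0, "tz": 39, "ax": 0, "ay": 0, "az": 0},
    {"tx": -26, "ty": -1, "tz": 39, "ax": 0, "ay": 0, "az": 0},
    {"tx": -26, "ty": -1, "tz": 39, "ax": 0, "ay": 0, "az": -1},
    {"tx": -26, "ty": -1, "tz": 39, "ax": 0, "ay": 0, "az": 0},
  ],
)

```text
time: 3.3
tool_pos: [567.5, 72.1, 147.3]
ee_rot: [-2.161, 2.259, -0.013]
wrist_force: [1.1, 0.2, 0.7]
gripper_width: 87.8
```

Run:
```python
from h import *
s=snapshot("wrist"); W=cloud(s); cv2.imwrite("pics/w2.png",s["color"][:,:,::-1])
for t in ["plate_top"]:
    for m in models.masks_of(t,"wrist")[:2]:
        P=W[m["pixels"]];P=P[~np.isnan(P[:,0])]
        print(t,round(m["score"],2),m["uv"],len(P)); Q=P[abs(P[:,2]-60)<4]; print("   ",rect(Q))
plan([566.8,86.7,90],-92.6)
```

```text
plate_top 0.89 [283.4, 204.3] 13475
    (array([566.5,  76.8]), 60.1, 118.8, 87.36)
now [565.1  72.4 143.7] yaw -92.5 F [-0.58  0.4  -0.15] w 87.8 t 3.4
rows needed 2
{'tx': np.float64(-7.1), 'ty': np.float64(-0.3), 'tz': np.float64(26.9), 'ax': np.float64(-0.3), 'ay': np.float64(0.1), 'az': np.float64(0.1)}
{'tx': np.float64(-7.1), 'ty': np.float64(-0.4), 'tz': np.float64(26.8), 'ax': np.float64(-0.3), 'ay': np.float64(0.1), 'az': np.float64(0.1)}
```

View pics/w2.png

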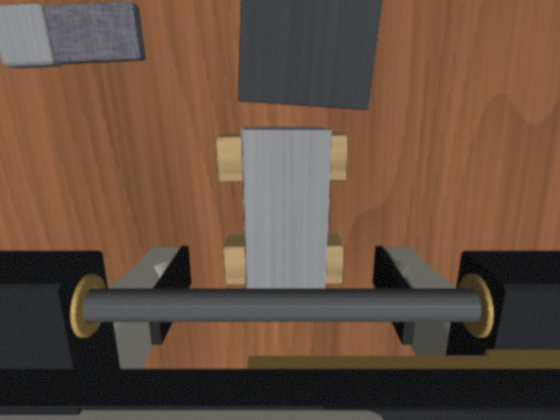

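The picture shows the plate at (286,210) lying straight between the open fingers. Its centre is about (567,87) and its direction 87.4°, matching the earlier measurement. Descending.

Emit:
carry_out(
  rows=[
    {"tx": -7, "ty": 0, "tz": 27, "ax": 0, "ay": 0, "az": 0},
    {"tx": -7, "ty": -1, "tz": 27, "ax": 0, "ay": 0, "az": 0},
    {"tx": 0, "ty": 0, "tz": 15, "ax": 0, "ay": 0, "az": 0},
    {"tx": 0, "ty": 0, "tz": 0, "ax": 0, "ay": 0, "az": 0},
  ],
)

```text
time: 3.9
tool_pos: [568.3, 90.5, 75.8]
ee_rot: [-2.174, 2.252, -0.011]
wrist_force: [-0.4, 0.7, 0.4]
gripper_width: 87.3
```

```bash
python3 -c "
from h import *
plan([567,87,53.5],-92.6)
print(R.from_rotvec(bot.sense()['ee_rot']).as_matrix()[:,2])"
```

```text
now [568.3  90.5  75.8] yaw -92.04 F [-0.43  0.68  0.39] w 87.3 t 3.9
rows needed 1
{'tx': np.float64(3.7), 'ty': np.float64(1.4), 'tz': np.float64(22.3), 'ax': np.float64(-0.7), 'ay': np.float64(0.2), 'az': np.float64(0.6)}
[ 0.01300627  0.00305183 -0.99991076]
```

Emit:
carry_out(
  rows=[
    {"tx": 3, "ty": 1, "tz": 12, "ax": -0.7, "ay": 0.2, "az": 0.6},
    {"tx": 0, "ty": 0, "tz": 8, "ax": 0, "ay": 0, "az": 0},
    {"tx": 0, "ty": 0, "tz": 0, "ax": 0, "ay": 0, "az": 0},
  ],
)

```text
time: 4.28
tool_pos: [568.5, 87.5, 56.8]
ee_rot: [-2.167, 2.271, -0.002]
wrist_force: [-0.1, 0.6, 0.4]
gripper_width: 87.4
```

```bash
python3 -c "
from h import *
plan([567,87,53.5],-92.6)
snapshot('side')
plan([567,87,53.5],-92.6)
snapshot('side')
plan([567,87,53.5],-92.6)
print(R.from_rotvec(bot.sense()['ee_rot']).as_matrix()[:,2])"
```

```text
now [568.5  87.5  56.8] yaw -92.69 F [-0.1   0.56  0.41] w 87.4 t 4.28
rows needed 1
{'tx': np.float64(0.5), 'ty': np.float64(1.5), 'tz': np.float64(3.3), 'ax': np.float64(-0.2), 'ay': np.float64(0.1), 'az': np.float64(-0.1)}
now [568.7  87.5  57.2] yaw -92.68 F [-0.61 -0.42  0.17] w 87.3 t 4.33
rows needed 1
{'tx': np.float64(0.6), 'ty': np.float64(1.7), 'tz': np.float64(3.7), 'ax': np.float64(-0.2), 'ay': np.float64(0.1), 'az': np.float64(-0.1)}
now [568.8  87.7  57.4] yaw -92.67 F [-0.35  0.55  0.06] w 87.6 t 4.38
rows needed 1
{'tx': np.float64(0.8), 'ty': np.float64(1.8), 'tz': np.float64(3.9), 'ax': np.float64(-0.2), 'ay': np.float64(0.1), 'az': np.float64(-0.1)}
[ 0.00369372  0.00142575 -0.99999216]
```

Emit:
carry_out(
  rows=[
    {"tx": 1, "ty": 2, "tz": 4, "ax": 0, "ay": 0, "az": 0},
    {"tx": 0, "ty": 0, "tz": 0, "ax": 0, "ay": 0, "az": 0},
  ],
)

```text
time: 4.62
tool_pos: [566.9, 86.7, 53.6]
ee_rot: [-2.166, 2.27, -0.003]
wrist_force: [0.1, -1.0, -0.5]
gripper_width: 88.0
```

```bash
python3 -c "
from h import *
snapshot('side')
plan([567,87,53.5],-92.6)"
```

```text
now [567.2  86.8  53.9] yaw -92.67 F [-0.07  0.13  0.13] w 87.3 t 4.67
rows needed 1
{'tx': np.float64(-0.2), 'ty': np.float64(0.2), 'tz': np.float64(0.4), 'ax': np.float64(-0.3), 'ay': np.float64(0.1), 'az': np.float64(-0.1)}
```

Emit:
carry_out(
  rows=[
    {"tx": 0, "ty": 0, "tz": 0, "ax": 0, "ay": 0, "az": 0},
    {"tx": 0, "ty": 0, "tz": 0, "ax": 0, "ay": 0, "az": 0},
    {"tx": 0, "ty": 0, "tz": 0, "ax": 0, "ay": 0, "az": 0},
    {"tx": 0, "ty": 0, "tz": 0, "ax": 0, "ay": 0, "az": 0},
    {"tx": 0, "ty": 0, "tz": 0, "ax": 0, "ay": 0, "az": 0},
  ],
  hand=1,
  squeeze=15,
)

```text
time: 5.3
tool_pos: [567.1, 86.9, 54.2]
ee_rot: [-2.166, 2.269, -0.003]
wrist_force: [0.5, 0.9, 0.2]
gripper_width: 59.5
```

```bash
python3 -c "
from h import *
plan([567,87,53.5],-92.6);print(bot.sense()['wrist_torque'])
plan([555.1,30.6,53.5],-95.7,maxs=10)"
```

```text
now [567.1  86.9  54.2] yaw -92.66 F [0.49 0.93 0.23] w 59.5 t 5.3
rows needed 1
{'tx': np.float64(-0.1), 'ty': np.float64(0.1), 'tz': np.float64(0.7), 'ax': np.float64(-0.3), 'ay': np.float64(0.1), 'az': np.float64(-0.1)}
[ 0.07690776 -0.00750766 -0.03216362]
now [567.1  86.9  54.2] yaw -92.66 F [0.49 0.93 0.23] w 59.5 t 5.3
rows needed 6
{'tx': np.float64(9.5), 'ty': np.float64(1.6), 'tz': np.float64(0.1), 'ax': np.float64(-0.0), 'ay': np.float64(0.0), 'az': np.float64(0.5)}
{'tx': np.float64(9.5), 'ty': np.float64(1.5), 'tz': np.float64(0.1), 'ax': np.float64(-0.0), 'ay': np.float64(0.0), 'az': np.float64(0.5)}
{'tx': np.float64(9.5), 'ty': np.float64(1.4), 'tz': np.float64(0.1), 'ax': np.float64(-0.0), 'ay': np.float64(0.0), 'az': np.float64(0.5)}
{'tx': np.float64(9.5), 'ty': np.float64(1.3), 'tz': np.float64(0.1), 'ax': np.float64(-0.0), 'ay': np.float64(0.0), 'az': np.float64(0.5)}
{'tx': np.float64(9.5), 'ty': np.float64(1.2), 'tz': np.float64(0.1), 'ax': np.float64(-0.0), 'ay': np.float64(0.0), 'az': np.float64(0.5)}
```

Emit:
carry_out(
  rows=[
    {"tx": 9, "ty": 1.5, "tz": 0.3, "ax": 0, "ay": 0, "az": 0.5},
    {"tx": 9, "ty": 1.5, "tz": 0.3, "ax": 0, "ay": 0, "az": 0.5},
  ],
)

```text
time: 5.55
tool_pos: [564.8, 70.0, 54.2]
ee_rot: [-2.143, 2.285, -0.005]
wrist_force: [0.9, 4.1, 2.8]
gripper_width: 59.4
```

```bash
cat >> h.py <<'E'
BC=np.array([541.8,-91.3]);BA=np.radians(83.7)
def bedpos(tilt=False):
    s=bot.sense(); d=s["tool_pos"][:2]-BC; u=np.array([np.cos(BA),np.sin(BA)]);e=np.array([u[1],-u[0]])
    M=R.from_rotvec(s["ee_rot"]).as_matrix()
    F=s["wrist_force"]
    print("bed x,y",(d@e).round(1),(d@u).round(1),"z",s["tool_pos"][2].round(1),"dyaw",(np.degrees(np.arctan2(M[1,0],M[0,0])-BA)+180).round(2),"F along",(F[:2]@u).round(2),"side",(F[:2]@e).round(2),"Fz",F[2].round(2),"T",s["wrist_torque"].round(2),"w",round(s["gripper_width"],1),"t",round(s["time"],2),"zax",M[:2,2].round(3))
def bed2w(x,y): 
    u=np.array([np.cos(BA),np.sin(BA)]);e=np.array([u[1],-u[0]]); return BC+x*e+y*u
E
python3 -c "
from h import *
bedpos();plan([*bed2w(0,120),53.8],-96.3,maxs=12)
s=snapshot('side');cv2.imwrite('pics/s3.png',cv2.resize(s['color'][130:280,200:400,::-1],None,fx=3.5,fy=3.5,interpolation=cv2.INTER_CUBIC));bedpos()"
```

```text
bed x,y 5.1 162.9 z 54.2 dyaw 2.65 F along 4.17 side 0.46 Fz 2.84 T [ 1.48 -0.07 -0.04] w 59.4 t 5.55 zax [0.008 0.004]
now [564.8  70.   54.2] yaw -93.65 F [0.91 4.1  2.84] w 59.4 t 5.55
rows needed 4
{'tx': np.float64(10.7), 'ty': np.float64(1.8), 'tz': np.float64(0.0), 'ax': np.float64(-0.1), 'ay': np.float64(0.1), 'az': np.float64(0.7)}
{'tx': np.float64(10.7), 'ty': np.float64(1.7), 'tz': np.float64(0.1), 'ax': np.float64(-0.1), 'ay': np.float64(0.1), 'az': np.float64(0.7)}
{'tx': np.float64(10.7), 'ty': np.float64(1.5), 'tz': np.float64(0.1), 'ax': np.float64(-0.1), 'ay': np.float64(0.1), 'az': np.float64(0.7)}
{'tx': np.float64(10.7), 'ty': np.float64(1.4), 'tz': np.float64(0.1), 'ax': np.float64(-0.1), 'ay': np.float64(0.1), 'az': np.float64(0.7)}
bed x,y 4.9 161.8 z 54.2 dyaw 2.6 F along 1.13 side 1.06 Fz 0.89 T [ 0.7  -0.58 -0.06] w 59.7 t 5.6 zax [0.008 0.004]
```

View pics/s3.png

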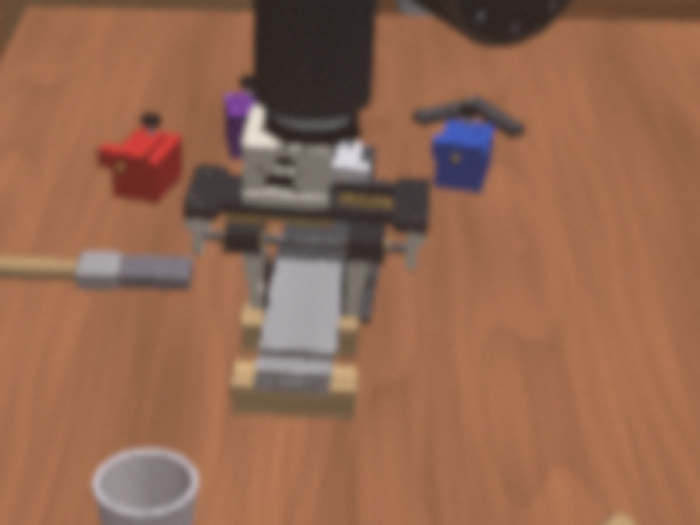

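The plate (crop 300,300) slides with the gripper and uncovers the rear of the middle plate (295,375); the lower plates appear in place. Continuing.

Emit:
carry_out(
  rows=[
    {"tx": 10, "ty": 1.8, "tz": 0.3, "ax": 0, "ay": 0, "az": 0.7},
    {"tx": 10, "ty": 1.7, "tz": 0.3, "ax": 0, "ay": 0, "az": 0.7},
    {"tx": 10, "ty": 1.5, "tz": 0.3, "ax": 0, "ay": 0, "az": 0.7},
    {"tx": 10, "ty": 1.4, "tz": 0.3, "ax": 0, "ay": 0, "az": 0.7},
  ],
)

```text
time: 6.1
tool_pos: [556.4, 28.5, 54.2]
ee_rot: [-2.08, 2.336, -0.007]
wrist_force: [1.5, 5.4, 3.9]
gripper_width: 59.9
```

```bash
python3 -c "
from h import *
bedpos();plan([*bed2w(0,70),53.5],-96.3,maxs=12)"
```

```text
bed x,y 1.4 120.7 z 54.2 dyaw -0.35 F along 5.49 side 0.91 Fz 3.92 T [ 1.9  -0.26 -0.07] w 59.9 t 6.1 zax [0.013 0.006]
now [556.4  28.5  54.2] yaw -96.65 F [1.51 5.36 3.92] w 59.9 t 6.1
rows needed 5
{'tx': np.float64(10.1), 'ty': np.float64(0.2), 'tz': np.float64(0.1), 'ax': np.float64(-0.1), 'ay': np.float64(0.1), 'az': np.float64(-0.1)}
{'tx': np.float64(10.1), 'ty': np.float64(0.2), 'tz': np.float64(0.1), 'ax': np.float64(-0.1), 'ay': np.float64(0.1), 'az': np.float64(-0.1)}
{'tx': np.float64(10.1), 'ty': np.float64(0.2), 'tz': np.float64(0.1), 'ax': np.float64(-0.1), 'ay': np.float64(0.1), 'az': np.float64(-0.1)}
{'tx': np.float64(10.1), 'ty': np.float64(0.3), 'tz': np.float64(0.1), 'ax': np.float64(-0.1), 'ay': np.float64(0.1), 'az': np.float64(-0.1)}
{'tx': np.float64(10.1), 'ty': np.float64(0.3), 'tz': np.float64(0.1), 'ax': np.float64(-0.1), 'ay': np.float64(0.1), 'az': np.float64(-0.1)}
```

Emit:
carry_out(
  rows=[
    {"tx": 10, "ty": 0.3, "tz": 0.1, "ax": -0.2, "ay": 0.1, "az": 0},
    {"tx": 10, "ty": 0.3, "tz": 0.1, "ax": -0.2, "ay": 0.1, "az": 0},
    {"tx": 10, "ty": 0.3, "tz": 0.1, "ax": -0.2, "ay": 0.1, "az": 0},
    {"tx": 10, "ty": 0.3, "tz": 0.2, "ax": -0.2, "ay": 0.1, "az": 0},
  ],
)

```text
time: 6.6
tool_pos: [549.9, -14.1, 53.5]
ee_rot: [2.087, -2.345, -0.003]
wrist_force: [1.1, 4.8, 4.9]
gripper_width: 60.1
```

```bash
python3 -c "
from h import *
bedpos();plan([*bed2w(0,30),52.5],-96.3,maxs=12)"
```

```text
bed x,y -0.5 77.6 z 53.5 dyaw -0.36 F along 4.92 side 0.59 Fz 4.87 T [ 1.76 -0.5   0.02] w 60.1 t 6.6 zax [-0.003  0.   ]
now [549.9 -14.1  53.5] yaw -96.66 F [1.12 4.83 4.87] w 60.1 t 6.6
rows needed 4
{'tx': np.float64(11.9), 'ty': np.float64(-0.2), 'tz': np.float64(0.3), 'ax': np.float64(0.0), 'ay': np.float64(-0.0), 'az': np.float64(-0.1)}
{'tx': np.float64(11.9), 'ty': np.float64(-0.2), 'tz': np.float64(0.3), 'ax': np.float64(0.0), 'ay': np.float64(-0.0), 'az': np.float64(-0.1)}
{'tx': np.float64(11.9), 'ty': np.float64(-0.2), 'tz': np.float64(0.3), 'ax': np.float64(0.0), 'ay': np.float64(-0.0), 'az': np.float64(-0.1)}
{'tx': np.float64(11.9), 'ty': np.float64(-0.1), 'tz': np.float64(0.3), 'ax': np.float64(0.0), 'ay': np.float64(-0.0), 'az': np.float64(-0.1)}
```

Emit:
carry_out(
  rows=[
    {"tx": 10, "ty": -0.2, "tz": 0.3, "ax": 0, "ay": 0, "az": -0.1},
    {"tx": 10, "ty": -0.2, "tz": 0.3, "ax": 0, "ay": 0, "az": -0.1},
    {"tx": 10, "ty": -0.2, "tz": 0.3, "ax": 0, "ay": 0, "az": -0.1},
    {"tx": 10, "ty": -0.2, "tz": 0.3, "ax": 0, "ay": 0, "az": -0.1},
  ],
)

```text
time: 7.1
tool_pos: [546.0, -56.7, 52.5]
ee_rot: [2.097, -2.337, -0.003]
wrist_force: [-0.8, 0.3, -4.0]
gripper_width: 59.8
```

```bash
python3 -c "
from h import *
bedpos();plan([*bed2w(0,30),52],-96.3,maxs=5)
s=snapshot('wrist');cv2.imwrite('pics/w4.png',s['color'][:,:,::-1]);bedpos()
s=snapshot('scene');cv2.imwrite('pics/c4.png',cv2.resize(s['color'][150:270,170:370,::-1],None,fx=4,fy=4,interpolation=cv2.INTER_CUBIC))"
```

```text
bed x,y 0.4 34.9 z 52.5 dyaw 0.09 F along 0.25 side -0.81 Fz -3.96 T [ 0.31 -0.07 -0.03] w 59.8 t 7.1 zax [-0.002  0.   ]
now [546.  -56.7  52.5] yaw -96.21 F [-0.78  0.34 -3.96] w 59.8 t 7.1
rows needed 1
{'tx': np.float64(4.9), 'ty': np.float64(0.4), 'tz': np.float64(0.5), 'ax': np.float64(0.1), 'ay': np.float64(-0.0), 'az': np.float64(0.1)}
bed x,y 0.0 33.7 z 52.3 dyaw 0.08 F along -2.19 side 0.46 Fz 1.09 T [-0.79 -0.26  0.1 ] w 59.8 t 7.15 zax [-0.003 -0.   ]
```

View pics/w4.png

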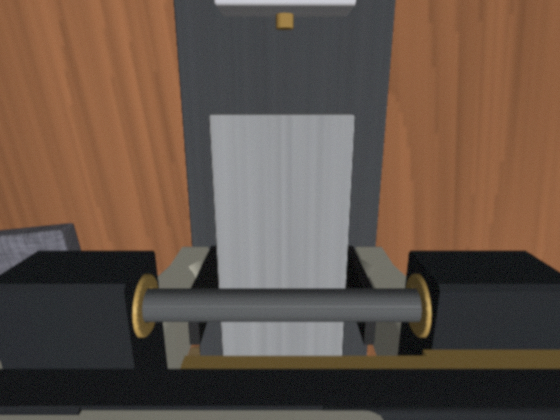

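View pics/c4.png

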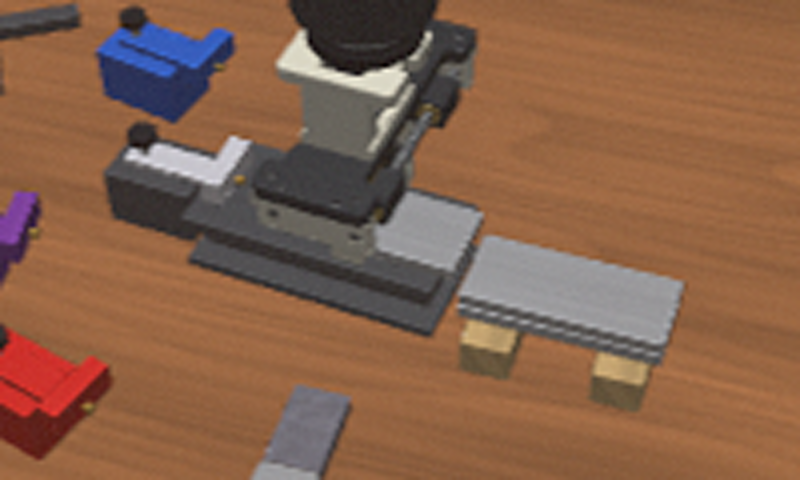

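The wrist picture shows the plate straight on the bed, front edge at row 115 (cols 210–353), the pin at (286,20) and the block face at row 7. In the scene picture the two lower plates are still aligned on the timbers. Next I work out the gap and the centring.

Run:
```python
from h import *
s=snapshot("wrist")
u=np.array([np.cos(BA),np.sin(BA)]);e=np.array([u[1],-u[0]])
def b(uv,h): d=onplane(s,uv,h)[:,:2]-BC; return np.c_[d@e,d@u].round(1)
print("plate front corners",b([[210,115],[353,115]],58)); print("pin tip",b([[286,28]],56),"face",b([[217,8],[355,8]],50))
print("bed edges",b([[182,115],[388,115]],48),b([[190,240],[379,240]],48))
bedpos();plan([*bed2w(0,22),52],-96.3,maxs=5)
```

```text
plate front corners [[ 30.1 -35. ]
 [-28.7 -35. ]]
pin tip [[ -1. -68.]] face [[ 26.5 -76.2]
 [-28.7 -76.3]]
bed edges [[ 44.2 -34.5]
 [-46.  -34.5]] [[ 44.9  24.3]
 [-46.6  24.4]]
bed x,y -0.0 34.3 z 52.3 dyaw 0.03 F along -3.45 side 0.49 Fz 1.81 T [-1.22 -0.15 -0.1 ] w 59.9 t 7.25 zax [-0.004 -0.001]
now [545.5 -57.2  52.3] yaw -96.27 F [ 0.11 -3.48  1.81] w 59.9 t 7.25
rows needed 3
{'tx': np.float64(4.1), 'ty': np.float64(-0.0), 'tz': np.float64(0.1), 'ax': np.float64(0.1), 'ay': np.float64(-0.0), 'az': np.float64(0.0)}
{'tx': np.float64(4.1), 'ty': np.float64(-0.0), 'tz': np.float64(0.1), 'ax': np.float64(0.1), 'ay': np.float64(-0.0), 'az': np.float64(0.0)}
{'tx': np.float64(4.1), 'ty': np.float64(-0.0), 'tz': np.float64(0.1), 'ax': np.float64(0.1), 'ay': np.float64(-0.0), 'az': np.float64(0.0)}
```

Emit:
carry_out(
  rows=[
    {"tx": 5, "ty": 0.4, "tz": 0.1, "ax": 0.1, "ay": 0, "az": 0},
    {"tx": 5, "ty": 0.4, "tz": 0.1, "ax": 0.1, "ay": 0, "az": 0},
    {"tx": 5, "ty": 0.4, "tz": 0.1, "ax": 0, "ay": 0, "az": 0},
    {"tx": 5, "ty": 0.4, "tz": 0.1, "ax": 0, "ay": 0, "az": 0},
  ],
)

```text
time: 7.75
tool_pos: [542.6, -76.5, 52.2]
ee_rot: [-2.097, 2.337, -0.002]
wrist_force: [0.8, 3.9, 2.8]
gripper_width: 59.7
```

Run:
```python
from h import *
bedpos()
s=snapshot("wrist"); cv2.imwrite('pics/w5.png',s['color'][:,:,::-1]); bedpos()
```

```text
bed x,y -0.8 14.8 z 52.2 dyaw 0.12 F along 3.98 side 0.35 Fz 2.76 T [ 1.56 -0.55  0.13] w 59.7 t 7.75 zax [0.002 0.   ]
bed x,y -0.9 14.3 z 52.2 dyaw 0.1 F along 1.99 side 0.32 Fz 1.71 T [ 0.86 -0.71  0.16] w 59.4 t 7.8 zax [ 0.002 -0.   ]
```

View pics/w5.png

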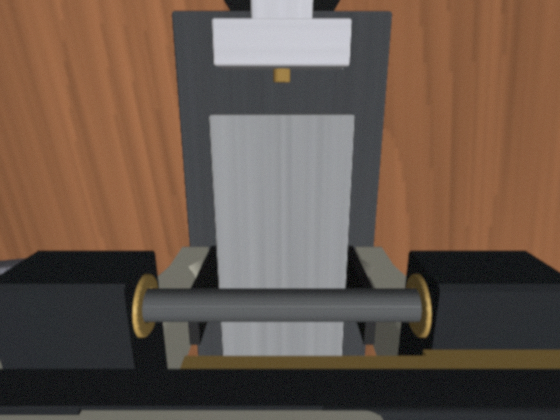

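Plate front at row 115, centred on the pin at (282,75); the pin gap is about 13 mm. Creeping closer.

Emit:
carry_out(
  rows=[
    {"tx": 2.5, "ty": 0, "tz": 0.1, "ax": 0, "ay": 0, "az": 0},
    {"tx": 2.5, "ty": 0, "tz": 0.1, "ax": 0, "ay": 0, "az": 0},
    {"tx": 2.5, "ty": 0, "tz": 0.1, "ax": 0, "ay": 0, "az": 0},
    {"tx": 2.5, "ty": 0, "tz": 0.1, "ax": 0, "ay": 0, "az": 0},
  ],
)

```text
time: 8.3
tool_pos: [541.8, -87.2, 52.1]
ee_rot: [-2.097, 2.336, -0.003]
wrist_force: [0.8, 4.9, 4.4]
gripper_width: 59.6
```

Run:
```python
from h import *
bedpos()
s=snapshot("wrist"); cv2.imwrite('pics/w6.png',s['color'][:,:,::-1]); bedpos()
```

```text
bed x,y -0.5 4.1 z 52.1 dyaw 0.11 F along 4.92 side 0.29 Fz 4.37 T [ 1.86 -0.38  0.04] w 59.6 t 8.3 zax [0.003 0.   ]
bed x,y -0.5 3.8 z 52.1 dyaw 0.11 F along 3.42 side 0.59 Fz 3.45 T [ 1.36 -0.43  0.18] w 60.0 t 8.35 zax [0.003 0.   ]
```

View pics/w6.png

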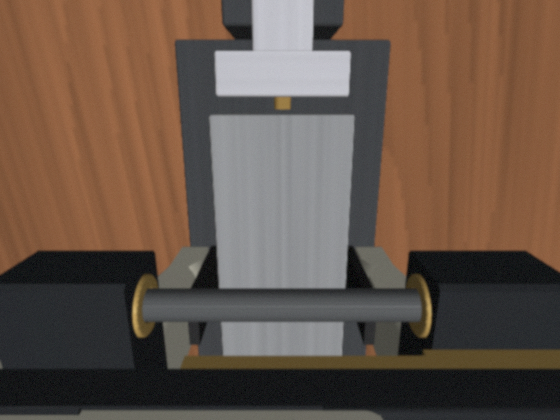

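The gap is now about 19 px, so roughly 8 mm to the block and 3 mm to the pin tip. Small steps from here, watching force.

Emit:
carry_out(
  rows=[
    {"tx": 1.2, "ty": 0, "tz": 0.1, "ax": 0, "ay": 0, "az": 0},
    {"tx": 1.2, "ty": 0, "tz": 0.1, "ax": 0, "ay": 0, "az": 0},
    {"tx": 1.2, "ty": 0, "tz": 0, "ax": 0, "ay": 0, "az": 0},
  ],
)

```text
time: 8.72
tool_pos: [541.6, -91.0, 52.2]
ee_rot: [-2.096, 2.336, -0.003]
wrist_force: [0.0, 4.6, 3.1]
gripper_width: 59.7
```

```bash
python3 -c "
from h import *
bedpos()"
```

```text
bed x,y -0.3 0.3 z 52.2 dyaw 0.1 F along 4.62 side -0.48 Fz 3.11 T [ 1.83 -0.35  0.  ] w 59.7 t 8.72 zax [0.004 0.   ]
```

Emit:
carry_out(
  rows=[
    {"tx": 0.9, "ty": 0, "tz": 0.1, "ax": 0, "ay": 0, "az": 0},
    {"tx": 0.9, "ty": 0, "tz": 0.1, "ax": 0, "ay": 0, "az": 0},
  ],
)

```text
time: 8.98
tool_pos: [541.5, -92.5, 52.1]
ee_rot: [-2.096, 2.336, -0.003]
wrist_force: [-0.7, 5.9, 4.0]
gripper_width: 59.4
```

```bash
python3 -c "
from h import *
bedpos()"
```

```text
bed x,y -0.2 -1.3 z 52.1 dyaw 0.09 F along 5.77 side -1.34 Fz 4.05 T [ 2.29 -0.16 -0.  ] w 59.4 t 8.97 zax [0.004 0.001]
```

Emit:
carry_out(
  rows=[
    {"tx": 0.8, "ty": 0, "tz": 0, "ax": 0, "ay": 0, "az": 0},
  ],
)

```text
time: 9.1
tool_pos: [541.4, -93.2, 52.1]
ee_rot: [-2.095, 2.336, -0.003]
wrist_force: [0.8, 4.2, 3.3]
gripper_width: 59.9
```

Emit:
carry_out(
  rows=[
    {"tx": 0.8, "ty": 0, "tz": 0, "ax": 0, "ay": 0, "az": 0},
  ],
)

```text
time: 9.22
tool_pos: [541.3, -93.9, 52.1]
ee_rot: [-2.095, 2.336, -0.003]
wrist_force: [0.5, 5.3, 4.7]
gripper_width: 59.9
```

```bash
python3 -c "
from h import *
bedpos()
s=snapshot('wrist');cv2.imwrite('pics/w7.png',s['color'][:,:,::-1])"
```

```text
bed x,y -0.2 -2.6 z 52.1 dyaw 0.07 F along 5.32 side -0.08 Fz 4.68 T [ 2.04 -0.38  0.04] w 59.9 t 9.22 zax [0.004 0.001]
```

View pics/w7.png

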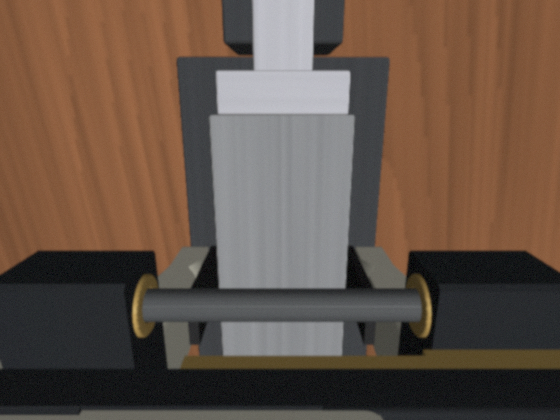

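The plate edge (row 115) is almost at the block (row 113) and the pin is hidden. Continuing in single rows.

Emit:
carry_out(
  rows=[
    {"tx": 0.7, "ty": 0, "tz": 0, "ax": 0, "ay": 0, "az": 0},
  ],
)

```text
time: 9.4
tool_pos: [541.3, -94.4, 52.1]
ee_rot: [-2.095, 2.336, -0.002]
wrist_force: [0.1, 9.0, 5.0]
gripper_width: 59.5
```

Emit:
carry_out(
  rows=[
    {"tx": 0.7, "ty": 0, "tz": 0, "ax": 0, "ay": 0, "az": 0},
  ],
)

```text
time: 9.52
tool_pos: [541.2, -94.4, 52.1]
ee_rot: [-2.094, 2.336, -0.001]
wrist_force: [-0.5, 11.1, 4.4]
gripper_width: 59.7
```

```bash
python3 -c "
from h import *
bedpos()"
```

```text
bed x,y -0.2 -3.2 z 52.1 dyaw 0.05 F along 10.94 side -1.75 Fz 4.36 T [4.19 0.07 0.02] w 59.7 t 9.53 zax [0.004 0.002]
```

Contact felt: the TCP stopped at bed y ≈ -3.2 while the force rises. Total 11 N minus about 5 N drag leaves about 6 N on the stop. I'll raise it slightly and hold.

Emit:
carry_out(
  rows=[
    {"tx": 0.9, "ty": 0, "tz": 0, "ax": 0, "ay": 0, "az": 0},
  ],
)

```text
time: 9.65
tool_pos: [541.3, -94.5, 52.1]
ee_rot: [-2.093, 2.335, -0.001]
wrist_force: [-0.2, 11.2, 5.9]
gripper_width: 60.0
```

Emit:
carry_out(
  rows=[
    {"tx": 0.9, "ty": 0, "tz": 0, "ax": 0, "ay": 0, "az": 0},
  ],
)

```text
time: 9.78
tool_pos: [541.3, -94.4, 52.1]
ee_rot: [-2.092, 2.335, 0.0]
wrist_force: [0.2, 9.9, 5.8]
gripper_width: 59.8
```

```bash
python3 -c "
from h import *
bedpos()"
```

```text
bed x,y -0.2 -3.2 z 52.1 dyaw 0.03 F along 9.82 side -0.88 Fz 5.79 T [4.02 0.   0.07] w 59.8 t 9.78 zax [0.005 0.005]
```

Emit:
carry_out(
  rows=[
    {"tx": 1.3, "ty": 0, "tz": 0, "ax": 0, "ay": 0, "az": 0},
  ],
)

```text
time: 9.9
tool_pos: [541.3, -94.5, 52.2]
ee_rot: [-2.091, 2.334, 0.001]
wrist_force: [0.2, 13.5, 5.8]
gripper_width: 59.6
```

Emit:
carry_out(
  rows=[
    {"tx": 1.3, "ty": 0, "tz": 0, "ax": 0, "ay": -0.1, "az": 0},
  ],
)

```text
time: 10.02
tool_pos: [541.3, -94.5, 52.1]
ee_rot: [-2.089, 2.332, 0.005]
wrist_force: [0.2, 12.7, 5.3]
gripper_width: 60.2
```

```bash
python3 -c "
from h import *
bedpos()"
```

```text
bed x,y -0.2 -3.3 z 52.1 dyaw 0.02 F along 12.65 side -1.23 Fz 5.28 T [4.63 0.1  0.05] w 60.2 t 10.03 zax [0.006 0.009]
```

Emit:
carry_out(
  rows=[
    {"tx": 1.6, "ty": 0, "tz": 0, "ax": 0, "ay": 0, "az": 0},
  ],
)

```text
time: 10.15
tool_pos: [541.3, -94.6, 52.1]
ee_rot: [-2.088, 2.331, 0.006]
wrist_force: [-0.3, 16.8, 6.5]
gripper_width: 60.1
```

Emit:
carry_out(
  rows=[
    {"tx": 1.6, "ty": 0, "tz": 0, "ax": 0, "ay": 0, "az": 0},
    {"tx": 1.6, "ty": 0, "tz": 0, "ax": 0, "ay": 0, "az": 0},
  ],
)

```text
time: 10.4
tool_pos: [541.3, -94.7, 52.1]
ee_rot: [-2.085, 2.329, 0.01]
wrist_force: [0.7, 14.7, 6.2]
gripper_width: 59.7
```

```bash
python3 -c "
from h import *
bedpos()"
```

```text
bed x,y -0.1 -3.4 z 52.1 dyaw -0.01 F along 14.64 side -0.87 Fz 6.22 T [5.28 0.2  0.07] w 59.7 t 10.4 zax [0.008 0.015]
```

About 15 N total, so about 10 N on the stop, held for over 0.3 s. Now releasing while still pushing lightly.

Emit:
carry_out(
  rows=[
    {"tx": 0.6, "ty": 0, "tz": 0, "ax": 0, "ay": 0, "az": 0},
    {"tx": 0.3, "ty": 0, "tz": 0, "ax": 0, "ay": 0, "az": 0},
    {"tx": 0, "ty": 0, "tz": 0, "ax": 0, "ay": 0, "az": 0},
    {"tx": 0, "ty": 0, "tz": 0, "ax": 0, "ay": 0, "az": 0},
    {"tx": 0, "ty": 0, "tz": 0, "ax": 0, "ay": 0, "az": 0},
  ],
  hand=0,
)

```text
time: 11.02
tool_pos: [537.8, -97.5, 50.2]
ee_rot: [-2.088, 2.335, 0.015]
wrist_force: [0.4, -0.4, 0.1]
gripper_width: 87.7
```

```bash
python3 -c "
from h import *
bedpos()
s=snapshot('wrist');cv2.imwrite('pics/w8.png',s['color'][:,:,::-1])"
```

```text
bed x,y -3.3 -6.6 z 50.2 dyaw -0.1 F along -0.32 side 0.46 Fz 0.11 T [ 0.04 -0.03  0.06] w 87.7 t 11.03 zax [0.001 0.013]
```

View pics/w8.png

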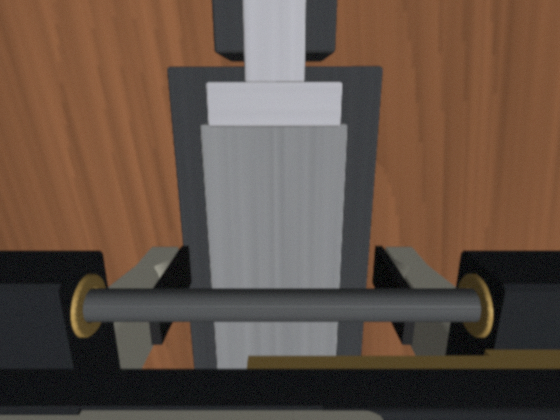

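The plate edge (row 125) is still against the block and the fingers are clear on both sides. Re-centring and lifting.

Emit:
carry_out(
  rows=[
    {"tx": 0, "ty": -3, "tz": -6, "ax": 0, "ay": 0, "az": 0},
    {"tx": 0, "ty": 0, "tz": -12, "ax": 0, "ay": 0, "az": 0},
    {"tx": 0, "ty": 0, "tz": -30, "ax": 0, "ay": 0, "az": 0},
    {"tx": 0, "ty": 0, "tz": -45, "ax": 0, "ay": 0, "az": 0},
    {"tx": 0, "ty": 0, "tz": -45, "ax": 0, "ay": 0, "az": 0},
  ],
)

```text
time: 11.7
tool_pos: [539.2, -99.9, 191.7]
ee_rot: [-2.091, 2.339, 0.02]
wrist_force: [0.6, 0.2, -0.0]
gripper_width: 87.6
```

Emit:
carry_out(
  rows=[
    {"tx": -30, "ty": 0, "tz": -45, "ax": 0, "ay": 0, "az": 0},
    {"tx": 0, "ty": 0, "tz": -45, "ax": 0, "ay": 0, "az": 0},
    {"tx": 0, "ty": 0, "tz": -30, "ax": 0, "ay": 0, "az": 0},
    {"tx": 0, "ty": 0, "tz": 0, "ax": 0, "ay": 0, "az": 0},
    {"tx": 0, "ty": 0, "tz": 0, "ax": 0, "ay": 0, "az": 0},
  ],
)

```text
time: 12.32
tool_pos: [543.1, -71.1, 325.5]
ee_rot: [-2.084, 2.331, 0.009]
wrist_force: [-0.7, -0.5, -0.4]
gripper_width: 87.7
```

Run:
```python
from h import *
bedpos()
s=snapshot("wrist"); cv2.imwrite('pics/w9.png',s['color'][:,:,::-1]); W=cloud(s)
c=s['color'][0:260,190:380,::-1]; cv2.imwrite('pics/w9c.png',cv2.resize(c,None,fx=2.3,fy=2.3,interpolation=cv2.INTER_CUBIC))
for t in ["plate_top","bed","stop_pin"]:
    for m in models.masks_of(t,"wrist")[:3]:
        P=W[m["pixels"]];P=P[~np.isnan(P[:,0])]; zz=np.median(P[:,2]); print(t,round(m["score"],2),m["uv"],len(P),zz.round(1),rect(P[abs(P[:,2]-zz)<3]))
s=snapshot("scene"); W=cloud(s)
for m in models.masks_of("plate_middle","scene")[:3]:
        P=W[m["pixels"]];P=P[~np.isnan(P[:,0])]; zz=np.median(P[:,2]); print("mid",round(m["score"],2),m["uv"],zz.round(1),rect(P[abs(P[:,2]-zz)<4]))
cv2.imwrite('pics/c9.png',cv2.resize(s['color'][140:270,150:350,::-1],None,fx=4,fy=4,interpolation=cv2.INTER_CUBIC))
```

```text
bed x,y -0.9 20.2 z 325.5 dyaw -0.08 F along -0.61 side -0.68 Fz -0.43 T [0.06 0.   0.  ] w 87.7 t 12.32 zax [0.007 0.014]
plate_top 0.83 [281.0, 134.6] 6127 58.6 (array([541.7, -94.1]), 60.0, 139.0, 83.81)
bed 0.92 [305.9, 145.8] 5035 48.6 (array([541.7, -91. ]), 90.1, 190.2, 83.73)
stop_pin 0.65 [274.7, 223.0] 91 36.8 (array([567.6,  17.7]), 1.6, 57.8, 177.9)
mid 0.84 [314.8, 224.7] 50.5 (array([569.4,  86.3]), 64.8, 140.0, 86.95)
```

View pics/w9c.png

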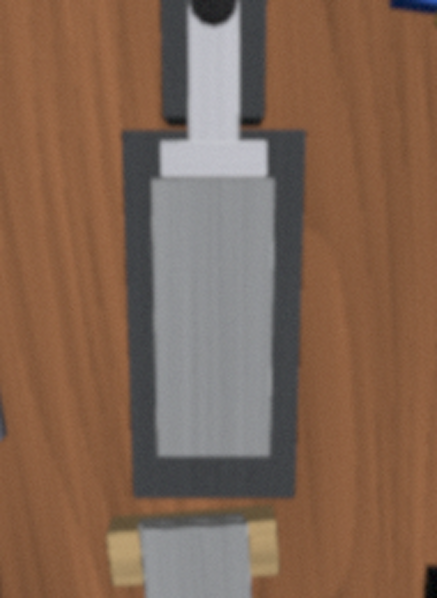

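View pics/c9.png

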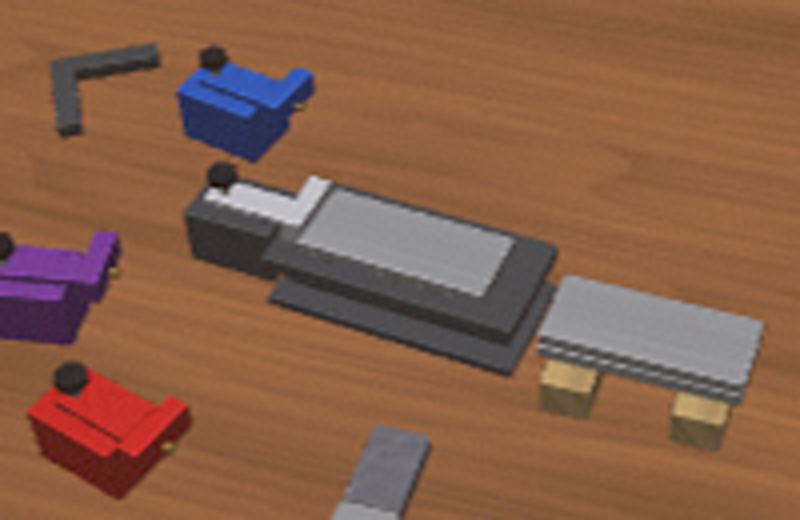

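The plate is flush with the block and no gap shows (crop row 178). It is centred within 1 mm and 0.1° of the bed, and the lower plates are in place on the timbers. Handing in.

```bash
python3 -c "
from workcell import order
print(order.sign_off())"
```

```text
the job is handed in; nothing more can be done
None
```

I slid the top plate off the stack onto the bed and pushed it up to the stop, then released it there and handed the job in at about 12.4 s. No verdict was reported.

- **Push on the stop:** I found the block by feel, with the plate's centre at about bed y = -3 mm. The last push was about 15 N at the wrist. Taking off about 5 N of drag leaves roughly 10 N on the stop, held for about 0.4 s. The highest wrist reading was 16.8 N. The force on the stop itself could not be measured directly.
- **Final position of the plate:** the last wrist picture puts it about 0.3 mm off the bed's centre line and about 0.1° off its direction. It lies flat, with its upper face near 58.6 mm. It sits flush against the block with no gap showing.
- **Pin:** it is hidden behind the plate, so I inferred it is pushed in from the closed gap. The pin network's only hit was a false one, near the stack.
- **Lower plates:** the middle plate measured about (569, 86) mm, within about 2–3 mm of where the stack started. That is inside camera error and the stack's original misalignment. The bottom plate I checked only by eye, and it looked in place.
- **Other things on the table:** I did not touch the bystanders or the coloured look-alikes, and nothing looked out of place in the last pictures.

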